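# Refit the detector head on the goniometer's arc rod

### The arm

A 7-joint arm with a two-finger parallel gripper is mounted at the origin on a cart in front of the work surface, level with it; the furniture and walls round the work are solid. World frame = base frame: x ahead of the robot, y to its left, z up, the work surface at z = 0. Lengths are in m, angles in rad, forces in N, time in s.
With the tool pointing down it reaches from about 0.425 to 0.925 m from the base axis. Payload 6.8 kg.
Tool frame: the origin (TCP) lies between the finger pads; the fingertips stand 17 mm ahead of it and the grasp point (between the pads) lies 2 mm behind it; z points along the fingers, y is the direction in which the jaws open and shut (so a half turn about z gives the same grasp; the last joint's range is limited). The gripper opens to 85 mm and grips with 20 to 120 N. Pads are 22 mm wide; open, the fingers measure 114 mm over their backs; the gripper's body (76 mm by 85 mm) begins 54 mm behind the grasp point. The pads swing forward as they close: fully open they stand 13 mm farther back than shut.
Start: joints at [-1.293, 0.477, 0.022, 1.555, -0.011, 1.109, -0.083], TCP at [0.254, 0.625, 0.248] pointing down, gripper open.
Joint ranges: [-2.96, 2.96], [-0.34, 2.1], [-1.41, 1.46], [0.24, 2.44], [-1.37, 4.51], [0.17, 1.92], [-2.96, 2.96]. Speed limits (rad/s): [2.39, 2.39, 3.14, 3.14, 3.14, 3.14, 3.14].

### API

Orientations are given as a unit quaternion [w, x, y, z].
In Python, from station import bot gives the robot as it stands. The module is installed in compiled form; this text tells all that it offers.
- The arm moves only by the tool carry_out, never from a script. Its argument "moves" is a list of rows, each a list of 3 entries, a list of its own where there are three numbers: the turn, a rotation vector about the tool's x, y, z in degrees, then the shift along the tool's x, y, z in cm, then the finger opening in cm, from 0 to 8.54. A call has 1 to 5 rows; each row is the pose to reach, as a shift and turn from the pose commanded when the call began, along the tool's axes at that moment; what a row does not reach only later rows make up. A row lasts 1/8 s, in which the tool goes at most 62.5 mm and 10.7 degrees, less where a joint would pass 70% of its speed; a pose out of reach is approached as far as the arm can. A call with a gripper value outside its range is refused whole. The fingers move at their own pace and stop on an object; "newtons" is the grip in N (left out, the last holds). Time passes only in rows, so rows that repeat a pose let the fingers close. It gives the time, the measured TCP pose, the force and the opening at its end, in the units of the state.
- bot.get_obs(): the state, without advancing time (a new reading comes with each control period).
- bot.read_camera(name): name is "scene" or "top"; returns the picture (384x512x3 uint8, red, green, blue); there is no depth.
- bot.camera_info(name): a dict with "vertical_fov" (degrees; the focal length in pixels is half the picture's height over the tangent of half this angle, whatever the lens; pixels are square), "cx", "cy" (the principal point, pixels), "k1" (the pictures are not rectified: a ray, as slopes to the right and down, at radius r is drawn at 1 + k1 r^2 times it, then the intrinsics apply), "position" and "attitude" of the camera in the world. Camera axes: x right, y up, looking along -z (the intrinsics and any distortion apply to the point x, -y, -z); pixel columns grow to the right and rows downward; lengths in m; the calibration is good to about 2 mm. A picture is of the moment at which its call begins. camera_info takes no time and is no camera call.
- bot.hand_in(): hands the job in, once; it reports no verdict.
Trained networks look in the newest picture that a camera, given by its name, has taken for a name from the list of things; names that differ only in an ending like _2 or _b are one class to them, and where a whole thing is asked for, a point or a joint stands for the part that bears it (a point fixed in the world has none). Each returns a list of dicts, best first, with "score" (0 to 1); they miss things now and then, are a little off and sometimes report something else, mostly with a low value. They report only what shows in the picture. A call takes as long as a camera call. They do not tell look-alikes from the thing itself.
- bot.silhouettes(label, camera): "region" (384x512 bool, what is visible of it) and "location" ([column, row] in pixels, amid what is visible of it).
The state is a dict: "t": time; "q": joint angles; "joint_vel": joint speeds; "joint_torque": joint torques, N m; "eef_pos": TCP position; "tool_rot": TCP orientation; "contact_force": force on the tool from outside, world axes, zero at the start; "torque": the same for the moment, N m; "gripper_width": opening from 0.0 (shut) to 1.0 (fully open).
Only numpy, scipy, OpenCV 4.12 (cv2) and the standard library are available. Lean on these libraries where they do the work, as an engineer would, in place of code of your own. Each camera call takes 0.05 s, during which the arm holds its last target. There are 200 camera calls.

### The job

Put the detector head back on the goniometer: swing the keeper away from the free end of the curved rod, thread the head's bore onto the rod and run it round the bend until it is fully up against the fixed stop collar, hanging upright above the white tile. Then swing the keeper fully shut so the head cannot run off, and leave the other things on the bench where they are.

Things in the scene. Friction and masses are not known exactly. Their poses are not given: they have to be found in the camera images.
- goniometer: Fixed bench instrument: grey base plate 285 x 178 mm, 12 mm high, with a round stage and white tile, a column at the back and a bent steel guide rod. Origin: on the worktop under the tile's centre; x from the rod's free end to the column, y left seen along x, z up. A graduated sector plate stands beside the rod at y = -40 mm, up to 133 mm from the arc's centre
- arc_centre (a point): Centre of the rod's arc, on the tile, 28 mm above the worktop; axes as the goniometer's. The rod (10 mm diameter) lies in this frame's plane y = 0: its centre line is an arc of radius 180 mm from 42 degrees before the top, on the -x side, (-120, 0, 134) mm, sloping 42 degrees, up to the top (0, 0, 180) mm, then goes on level in +x
- rod_end (a point): Tip of the rod's free end: a tapered nose 13 mm long, 6 mm thick at the tip, which continues the arc's end straight along its 42 degree tangent. Axes as the goniometer's
- rod_mid (a point): Point on the rod's centre line 20 degrees before the top of the arc, half way along the bend; axes as the goniometer's
- home (a point): Point on the rod's centre line at the top of the arc, 208 mm above the worktop, over the tile; axes as the goniometer's. The middle of the head's bore is here when the head touches the stop collar. The dark collar, 25 mm in diameter, is fixed on the rod 12.5 to 24.5 mm further along +x; the column's clamp, 75 to 105 mm further, tops at 225 mm above the worktop
- keeper (a joint): Swing keeper, rad: an aluminium arm on a vertical hinge on a pillar 80 mm left (+y) of the rod's end; its pad hangs in front of the rod's nose. 0 = shut against its stop (arm along the goniometer's -y); grows as it swings away from the rod, clockwise from above; 1.57 = arm along -x, well clear; ends at 2.0. Stays where left; about 1 N at the pin
- keeper_pin (a point): Middle of the top of the keeper's upright grey finger pin, 201 mm above the worktop, 12 mm in diameter; its bare 32 mm below this point can be gripped (then a small flange; arm's top 36 mm below). It stands on the arm 40 mm from the hinge axis; x, y axes turn with the arm: shut, they are the goniometer's; the hinge lies 40 mm along +y
- head: Loose detector head, about 0.13 kg, 86 mm high, standing on its black lens hood (36 mm diameter). Origin: centre of its underside; z up, x along its bore. From z = 24 to 52 mm a slide block, 24 mm along x, 32 mm in y, with the bore. On top, z = 52 to 86 mm, a grey finger tab 22 mm along x, 14 mm thick in y, to be gripped across its thickness
- head_bore (a point): Middle of the head's bore (along x, right through the block, 14 mm in diameter, chamfered mouths), 38 mm above the head's underside; axes as the head's. Both ends of the bore are alike: the head may go on either way round
- log_book: black notebook 148 x 110 x 16 mm, bystander
- screwdriver: red-handled screwdriver 190 mm long, lying, bystander
- petri_dish: flat clear dish, 64 mm diameter, 13 mm high, bystander
- bottle: reagent bottle 57 mm diameter, 111 mm high, bystander behind the goniometer
- beaker: 50 ml glass beaker, 46 mm diameter, 58 mm high, bystander
- spanner: flat open-ended spanner 132 mm long, bystander
- timer: small flat timer 62 x 66 x 16 mm, bystander
Mind the look-alikes: they are no part of the job. What is shaped like the head but green is not meant.

How it is judged:
By the outcome, as a careful person would: the job done as asked, in the order asked, and still so for the second after the job is handed in, with the robot touching nothing.
It also fails if it takes over 72 s, if anything falls off the work surface, if the arm or the gripper's body presses on something with over 40 N, if the wrist force passes 120 N, or if a joint passes its speed limit or range.

## Working session

There is one attempt and no reset: what is moved stays moved. The work goes in short steps, Python scripts to look and compute and a tool call to move; the robot and the scene stay as the last step left them, time stands still between calls to the robot, and variables do not carry over. Pictures are saved under pics/ and viewed, about 8 in all and at most 12, crops included, and the job is handed in when it is done.

Besides the shell and the picture viewer there is one more tool, called in YAML: its name, and indented under it one key for each argument. carry_out: Moves the arm, as the interface text tells. Its arguments: {"type":"object","properties":{"moves":{"type":"array"},"newtons":{"type":"number"}},"required":["moves"]}

```bash
mkdir -p pics; cat > h.py <<'E'
import numpy as np, cv2
from scipy.spatial.transform import Rotation as R
from station import bot
def cam(n):
    c=bot.camera_info(n); f=192/np.tan(np.radians(c['vertical_fov'])/2)
    a=np.array(c['attitude'],float)
    M=a if a.shape==(3,3) else R.from_quat(a[[1,2,3,0]]).as_matrix()
    return c,f,M,np.array(c['position'])
def proj(n,P):
    c,f,M,p=cam(n); q=(np.atleast_2d(P)-p)@M
    s=np.c_[q[:,0]/-q[:,2],-q[:,1]/-q[:,2]]; r2=(s**2).sum(1,keepdims=True)
    return s*(1+c['k1']*r2)*f+[c['cx'],c['cy']]
def ray(n,uv):
    c,f,M,p=cam(n); d=(np.array(uv,float)-[c['cx'],c['cy']])/f; s=d.copy()
    for _ in range(30): s=d/(1+c['k1']*(s@s))
    v=M@np.array([s[0],-s[1],-1]); return p,v
def atz(n,uv,z):
    p,v=ray(n,uv); return p+v*(z-p[2])/v[2]
def save(n,name,crop=None,k=1.5):
    im=bot.read_camera(n)
    if crop: im=im[crop[1]:crop[3],crop[0]:crop[2]]
    im=cv2.resize(im,None,fx=k,fy=k,interpolation=cv2.INTER_CUBIC)
    cv2.imwrite('pics/'+name,im[:,:,::-1])
E
python3 - <<'E'
from h import *
for n in('scene','top'):
    print(bot.camera_info(n)); save(n,n+'1.png')
    for l in('goniometer','head','keeper'):
        for d in bot.silhouettes(l,n)[:3]:
            print(n,l,round(d['score'],2),np.round(d['location'],1),d['region'].sum(), np.round(atz(n,d['location'],0.04),3))
print(bot.get_obs())
E
```

```text
{'vertical_fov': 53.761659657931716, 'cx': 254.2799233088377, 'cy': 194.11810496230825, 'k1': -0.008747013526261097, 'position': array([-0.05131897, -0.7389744 ,  0.89402418]), 'attitude': array([ 0.83487753,  0.40390163, -0.15290247, -0.34126795])}
scene goniometer 0.95 [217.9 207.3] 3493 [0.533 0.075 0.04 ]
scene head 0.73 [266.4 265.4] 262 [ 0.467 -0.226  0.04 ]
scene head 0.65 [307.  271.2] 273 [ 0.534 -0.323  0.04 ]
scene head 0.53 [278.  250.7] 234 [ 0.533 -0.211  0.04 ]
scene keeper 0.77 [220.2 193. ] 239 [0.59 0.13 0.04]
{'vertical_fov': 43.06455496369192, 'cx': 254.36547347289462, 'cy': 179.43429783780337, 'k1': -0.044953399908312014, 'position': array([0.1732612 , 0.08839118, 1.83935188]), 'attitude': array([-0.54403024, -0.07027726,  0.10293665,  0.82975674])}
top goniometer 0.94 [216.1 211.6] 3510 [0.541 0.095 0.04 ]
top head 0.67 [287.9 183.3] 93 [ 0.533 -0.198  0.04 ]
top head 0.53 [316.9 172.5] 76 [ 0.527 -0.317  0.04 ]
top head 0.39 [212.3 212. ] 3534 [0.545 0.108 0.04 ]
top keeper 0.46 [241.7 207.4] 112 [0.517 0.    0.04 ]
{'t': 0.4, 'q': array([-1.29309354,  0.47714681,  0.022385  ,  1.55552317, -0.01151321,
        1.10929361, -0.08314466]), 'joint_vel': array([ 6.85196318e-04, -3.56766987e-04, -1.42841493e-04,  1.02340652e-04,
        4.16615314e-04,  6.33319035e-04,  3.45974806e-05]), 'joint_torque': array([-2.96042970e-03, -5.95627177e+01,  1.60341382e+00, -2.81118178e+01,
        1.23400745e-02,  4.01907761e-03,  3.86019042e-05]), 'eef_pos': array([0.25397317, 0.62534173, 0.24815699]), 'tool_rot': array([-2.71491779e-05,  1.91736523e-01,  9.81446428e-01, -1.18957840e-04]), 'contact_force': array([ 0.90770115,  0.66860145, -0.87770412]), 'torque': array([ 0.02263066, -0.02936004, -0.04677583]), 'gripper_width': 0.9987744387529933}
```

View pics/scene1.png

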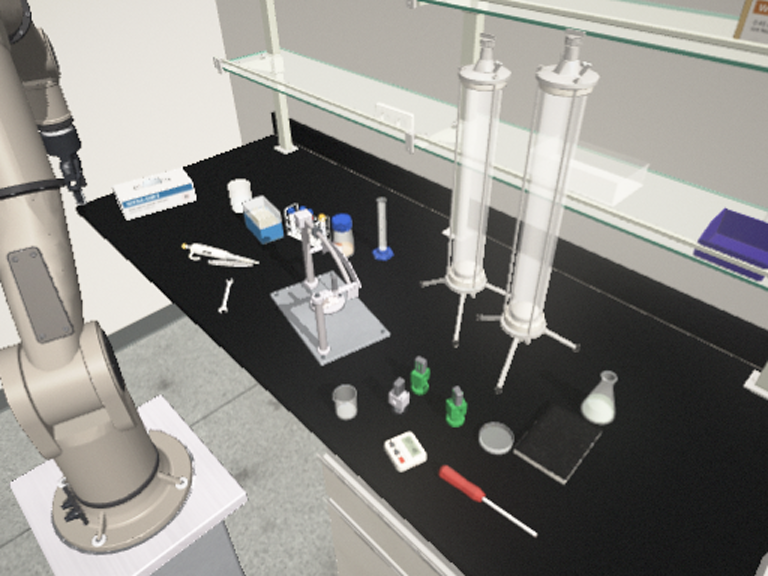

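View pics/top1.png

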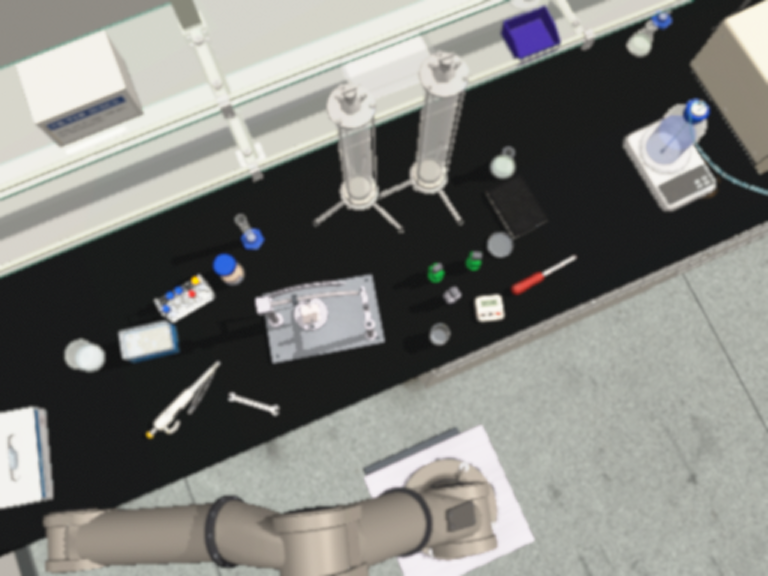

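```bash
python3 - <<'E'
from h import *
s=bot.read_camera('scene');t=bot.read_camera('top')
def c(im,x0,y0,x1,y1,k):return cv2.resize(im[y0:y1,x0:x1],None,fx=k,fy=k,interpolation=cv2.INTER_CUBIC)
A=np.zeros((600,800,3),np.uint8)
a=c(s,175,135,265,245,5);A[:550,:450]=a
b=c(s,248,235,318,290,5);A[:275,450:800]=b
d=c(t,270,165,335,215,5);A[300:550,450:775]=d
cv2.imwrite('pics/z1.png',A[:,:,::-1])
cv2.imwrite('pics/z2.png',c(t,165,175,265,245,8)[:,:,::-1])
E
```

```text
(no output)
```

View pics/z1.png

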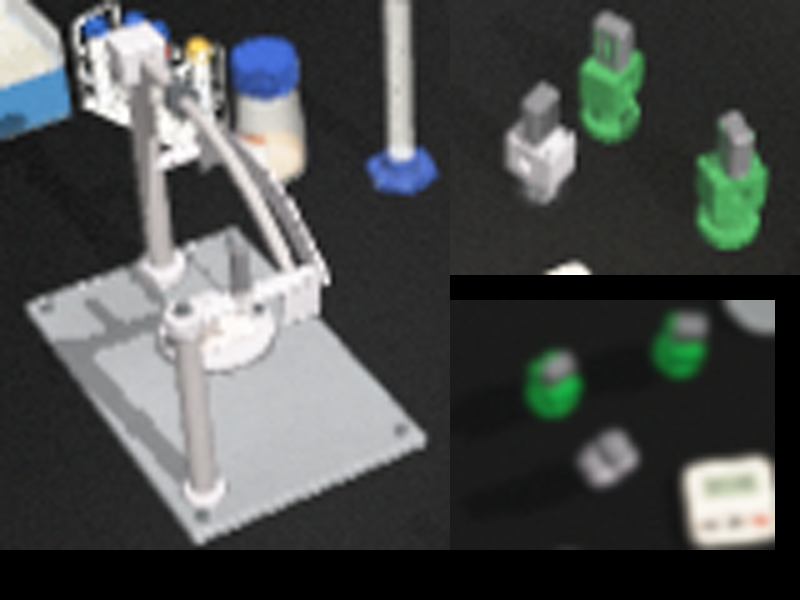

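View pics/z2.png

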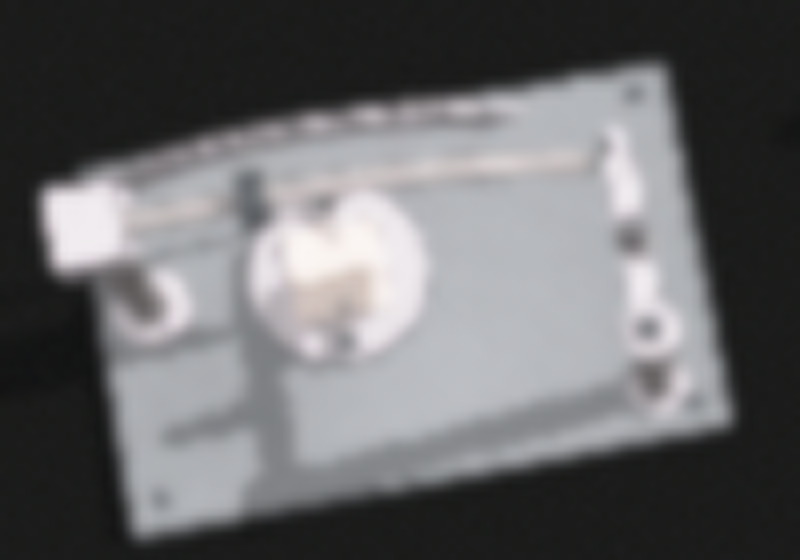

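```bash
cat > fit.py <<'E'
from h import *
from scipy.optimize import least_squares
S=lambda X,Y:(175+(X+.5)/5-.5,135+(Y+.5)/5-.5)
T=lambda X,Y:(165+(X+.5)/8-.5,175+(Y+.5)/8-.5)
a=np.radians(np.linspace(-42,0,60)); arc=np.c_[.18*np.sin(a),0*a,.028+.18*np.cos(a)]
arc=np.r_[arc,np.c_[np.linspace(.005,.07,20),np.zeros(20),np.full(20,.208)]]
def W(p,P): 
    P=np.atleast_2d(P); c,s=np.cos(p[2]),np.sin(p[2])
    return np.c_[p[0]+c*P[:,0]-s*P[:,1],p[1]+s*P[:,0]+c*P[:,1],P[:,2]]
def res(p,full=False):
    px,ox,oy=p[3:6]
    L,B=.1425,.089
    # pts (gonio) , obs
    pts=[('scene',(ox+L,oy+B,.012),S(25,305)),('scene',(ox-L,oy+B,.012),S(198,533)),('scene',(ox-L,oy-B,.012),S(427,434)),('scene',(ox+L,oy-B,.012),S(232,228)),
     ('top',(ox-L,oy-B,.012),T(668,62)),('top',(ox-L,oy+B,.012),T(735,422)),('top',(ox+L,oy+B,.012),T(132,538)),
     ('scene',(px,.04,.201),S(238,237)),('scene',(.0185,0,.208),S(180,95)),('top',(.0185,0,.208),T(252,196)),
     ('scene',(0,0,.026),S(219,332)),('top',(0,0,.026),T(339,274))]
    r=[];n=[]
    for c,P,o in pts: d=proj(c,W(p,P))[0]-o; r+=list(d); n.append((c,P,d))
    for c,f,os in(('scene',S,[(205,115),(235,155),(262,205),(283,255)]),('top',T,[(150,217),(310,190),(450,170),(560,158)])):
        q=proj(c,W(p,arc))
        for o in os:
            o=f(*o); i=np.argmin(((q-o)**2).sum(1)); i=min(max(i,1),len(q)-2); t=q[i+1]-q[i-1]; t/=np.linalg.norm(t); e=q[i]-o
            d=e[0]*t[1]-e[1]*t[0]; r.append(d); n.append((c,'rod',d))
    if full: return n
    return np.array(r)
s=least_squares(res,[.55,.1,1.4,-.14,-.02,.02],loss='soft_l1')
if __name__=='__main__':
    print(np.round(s.x,4),s.cost); 
    for n in res(s.x,True): print(n[0],n[1],np.round(n[2],2))
    J=s.jac; print('sd',np.sqrt(np.diag(np.linalg.inv(J.T@J)))*.6)
    # head mask fit
    def maskof(n,box):
        im=bot.read_camera(n).astype(float); x0,y0,x1,y1=box; c=im[y0:y1,x0:x1]; 
        g=c.min(2); sat=c.max(2)-c.min(2); return np.clip((g-45)/45,0,1)*(sat<45)
    def faces(h):
        def bx(x,y,z0,z1): return [(i*x,j*y,z) for i in(-1,1) for j in(-1,1) for z in(z0,z1)]
        th=np.linspace(0,6.28,24,endpoint=False)
        cy=[(.018*np.cos(t),.018*np.sin(t),z) for t in th for z in(0,.024)]
        return [W(h,q) for q in(bx(.012,.016,.024,.052),bx(.011,.007,.052,.086),cy[:])]
    boxes={'scene':(252,244,281,284),'top':(292,188,309,206)}
    M={n:maskof(n,b) for n,b in boxes.items()}
    def cost(h,hood=True):
        C=0
        for n,(x0,y0,x1,y1) in boxes.items():
            k=8; A=np.zeros(((y1-y0)*k,(x1-x0)*k),np.uint8)
            for P in faces(h)[:2]:
                q=(proj(n,P)-[x0,y0]+.5)*k
                cv2.fillConvexPoly(A,cv2.convexHull(q.astype(np.float32)).astype(np.int32),1)
            A=cv2.resize(A.astype(float),(x1-x0,y1-y0),interpolation=cv2.INTER_AREA); A=cv2.GaussianBlur(A,(3,3),.6)
            C+=((A-M[n])**2).sum()
        return C
    from scipy.optimize import minimize
    h0=atz('scene',(266.5,265),.05)
    out=[]
    for y in np.radians(np.arange(0,180,15)):
        r=minimize(cost,[h0[0],h0[1],y],method='Nelder-Mead',options=dict(initial_simplex=[[h0[0],h0[1],y],[h0[0]+.006,h0[1],y],[h0[0],h0[1]+.006,y],[h0[0],h0[1],y+.2]]))
        out.append((r.fun,*r.x))
    for o in sorted(out)[:5]: print('head',np.round(o,4),np.degrees(o[3]))
    for n in M: print(n,M[n].sum())
E
python3 fit.py
```

```text
[ 0.5706  0.1217  1.3584 -0.1309 -0.027   0.016 ] 5.710827704414468
scene (np.float64(0.11548784263469886), np.float64(0.10495437978470262), 0.012) [-0.77 -0.04]
scene (np.float64(-0.16951215736530112), np.float64(0.10495437978470262), 0.012) [-0.61  1.08]
scene (np.float64(-0.16951215736530112), np.float64(-0.07304562021529737), 0.012) [0.28 0.29]
scene (np.float64(0.11548784263469886), np.float64(-0.07304562021529737), 0.012) [ 0.16 -0.35]
top (np.float64(-0.16951215736530112), np.float64(-0.07304562021529737), 0.012) [-1.03 -0.27]
top (np.float64(-0.16951215736530112), np.float64(0.10495437978470262), 0.012) [-0.36 -0.52]
top (np.float64(0.11548784263469886), np.float64(0.10495437978470262), 0.012) [ 0.74 -0.3 ]
scene (np.float64(-0.13086531336307725), 0.04, 0.201) [-0.76  0.68]
scene (0.0185, 0, 0.208) [0.35 0.83]
top (0.0185, 0, 0.208) [ 0.17 -0.12]
scene (0, 0, 0.026) [-0.5  -1.59]
top (0, 0, 0.026) [-0.12 -0.81]
scene rod 1.12
scene rod 0.95
scene rod 0.39
scene rod -0.28
top rod -0.22
top rod -0.73
top rod -0.82
top rod -0.2
sd [0.00087845 0.0013333  0.00542674 0.00388064 0.00187598 0.00124941]Traceback (most recent call last):
  File "fit.py", line 57, in <module>
    r=minimize(cost,[h0[0],h0[1],y],method='Nelder-Mead',options=dict(initial_simplex=[[h0[0],h0[1],y],[h0[0]+.006,h0[1],y],[h0[0],h0[1]+.006,y],[h0[0],h0[1],y+.2]]))
    res = _minimize_neldermead(fun, x0, args, callback, bounds=bounds,
                               **options)
    fsim[j] = func(sim[j])
              ~~~~^^^^^^^^
    fx = function(np.copy(x), *(wrapper_args + args))
  File "fit.py", line 48, in cost
    q=(proj(n,P)-[x0,y0]+.5)*k
       ~~~~^^^^^
  File "h.py", line 10, in proj
    c,f,M,p=cam(n); q=(np.atleast_2d(P)-p)@M
            ~~~^^^
  File "h.py", line 5, in cam
    c=bot.camera_info(n); f=192/np.tan(np.radians(c['vertical_fov'])/2)
ValueError: time passes only in moves, steps and waits
```

```bash
sed -i 's/^def cam(n):/import functools\n@functools.lru_cache\ndef cam(n):/' h.py
python3 fit.py | grep -v "rod\|float" ; python3 - <<'E'
from fit import *
p=s.x
print('pin top-view at px=-.131,-.137,-.143',[np.round((proj('top',W(p,(x,.04,.201)))[0]-[165,175]+.5)*8) for x in(-.131,-.137,-.143)])
print('pillar',[np.round((proj('top',W(p,(x,.08,.17)))[0]-[165,175]+.5)*8) for x in(-.131,-.137,-.143)],[np.round((proj('scene',W(p,(x,.08,.17)))[0]-[175,135]+.5)*5) for x in(-.131,-.137,-.143)])
E
```

```text
[ 0.5706  0.1217  1.3584 -0.1309 -0.027   0.016 ] 5.710827704414468
scene (0.0185, 0, 0.208) [0.35 0.83]
top (0.0185, 0, 0.208) [ 0.17 -0.12]
scene (0, 0, 0.026) [-0.5  -1.59]
top (0, 0, 0.026) [-0.12 -0.81]
sd [0.00087845 0.0013333  0.00542674 0.00388064 0.00187598 0.00124941]
head [47.0868  0.4659 -0.2233  0.0782] 4.478753126617817
head [47.3606  0.4658 -0.2237  3.2202] 184.50528661378232
head [47.3955  0.4659 -0.2232  0.1001] 5.735476663721957
head [47.5493  0.4653 -0.2238  3.2049] 183.62687145136968
head [47.692   0.4655 -0.2239  3.2026] 183.4941949333974
scene 264.7111111111111
top 101.17777777777778
pin top-view at px=-.131,-.137,-.143 [array([614., 221.]), array([628., 219.]), array([642., 216.])]
pillar [array([634., 324.]), array([648., 322.]), array([661., 319.])] [array([181., 303.]), array([185., 308.]), array([189., 314.])]
```

```bash
cat > plan.py <<'E'
from h import *
import json,os,sys
G=[.5706,.1217,1.3584]
def gw(P,G=G):
    c,s=np.cos(G[2]),np.sin(G[2]); P=np.array(P,float)
    return np.array([G[0]+c*P[0]-s*P[1],G[1]+s*P[0]+c*P[1],P[2]])
def Rd(az,tilt=0): # tool down, y at azimuth az (rad), then tilt deg about tool y
    y=np.array([np.cos(az),np.sin(az),0]);z=np.array([0,0,-1.])
    return R.from_matrix(np.c_[np.cross(y,z),y,z])*R.from_rotvec([0,np.radians(tilt),0])
def AZ(G=G): return G[2]-np.pi/2
def cur(fresh=False):
    if fresh or not os.path.exists('cmd.json'):
        o=bot.get_obs(); return o['eef_pos'],R.from_quat(np.array(o['tool_rot'])[[1,2,3,0]])
    d=json.load(open('cmd.json')); return np.array(d['p']),R.from_quat(d['q'])
def plan(wps,fresh=False,mm=.055,deg=9.5):
    """wps: (pos,R,opening,minrows)"""
    p,r=cur(fresh); poses=[];a,ra=p,r
    for q,rq,o,*k in wps:
        n=max(k[0] if k else 1,int(np.ceil(np.linalg.norm(q-a)/mm)),int(np.ceil(np.degrees((ra.inv()*rq).magnitude())/deg)))
        d=(ra.inv()*rq).as_rotvec()
        for i in range(1,n+1): poses.append((a+(q-a)*i/n,ra*R.from_rotvec(d*i/n),o))
        a,ra=q,rq
    for i in range(0,len(poses),5):
        rows=[]
        for q,rq,o in poses[i:i+5]:
            t=np.round(np.degrees((r.inv()*rq).as_rotvec()),1)+0.; sft=np.round(r.inv().apply(q-p)*100,2)+0.
            rows.append([t.tolist(),sft.tolist(),o])
        print(json.dumps(rows))
        p,r=p+r.apply(sft/100),r*R.from_rotvec(np.radians(t))
    json.dump(dict(p=list(p),q=list(r.as_quat())),open('cmd.json','w'))
    print('end',np.round(p,4))
def state():
    o=bot.get_obs();p,r=cur();ro=R.from_quat(np.array(o['tool_rot'])[[1,2,3,0]])
    print('t',round(o['t'],2),'pos',np.round(o['eef_pos'],4),'err mm',np.round((o['eef_pos']-p)*1e3,1),'rot',np.round(np.degrees((r.inv()*ro).as_rotvec()),1),'F',np.round(o['contact_force'],1),'g',round(o['gripper_width'],3),'q',np.round(o['q'],2))
E
python3 - <<'E'
from plan import *
p,r=cur(True); d=Rd(AZ())
pin=gw((-.136,.04,.19)); print(pin)
up=pin+[0,0,.07]
plan([(up,d,5.0),(pin,d,5.0,3)],fresh=True)
E
```

```text
[ 0.50282965 -0.00281177  0.19      ]
[[[0.0, 0.0, 6.2], [-3.59, -3.76, -0.09], 5.0], [[0.0, 0.0, 12.3], [-7.18, -7.51, -0.18], 5.0], [[0.0, 0.0, 18.5], [-10.78, -11.27, -0.27], 5.0], [[0.0, 0.0, 24.6], [-14.37, -15.03, -0.36], 5.0], [[0.0, 0.0, 30.8], [-17.96, -18.78, -0.45], 5.0]]
[[[0.0, 0.0, 6.2], [-5.01, -1.39, -0.09], 5.0], [[0.0, 0.0, 12.3], [-10.02, -2.78, -0.18], 5.0], [[0.0, 0.0, 18.5], [-15.03, -4.17, -0.27], 5.0], [[0.0, 0.0, 24.6], [-20.04, -5.56, -0.36], 5.0], [[0.0, 0.0, 30.8], [-25.05, -6.94, -0.45], 5.0]]
[[[0.0, 0.0, 6.1], [-5.01, 1.37, -0.09], 5.0], [[0.0, 0.0, 12.3], [-10.02, 2.74, -0.18], 5.0], [[0.0, 0.0, 18.5], [-15.04, 4.11, -0.27], 5.0], [[0.0, 0.0, 18.5], [-15.04, 4.11, 2.07], 5.0], [[0.0, 0.0, 18.5], [-15.04, 4.11, 4.4], 5.0]]
[[[0.0, 0.0, 0.0], [0.0, 0.0, 2.33], 5.0]]
end [ 0.5028 -0.0028  0.19  ]
```

carry_out:
  moves:
    - [[0, 0, 6.2], [-3.59, -3.76, -0.09], 5.0]
    - [[0, 0, 12.3], [-7.18, -7.51, -0.18], 5.0]
    - [[0, 0, 18.5], [-10.78, -11.27, -0.27], 5.0]
    - [[0, 0, 24.6], [-14.37, -15.03, -0.36], 5.0]
    - [[0, 0, 30.8], [-17.96, -18.78, -0.45], 5.0]
  newtons: 25

```text
t: 1.32
eef_pos: [0.3503, 0.3822, 0.2531]
tool_rot: [0.0, 0.447, 0.895, 0.0]
contact_force: [0.7, -1.3, -0.0]
gripper_width: 0.586
```

carry_out:
  moves:
    - [[0, 0, 6.2], [-5.01, -1.39, -0.09], 5.0]
    - [[0, 0, 12.3], [-10.02, -2.78, -0.18], 5.0]
    - [[0, 0, 18.5], [-15.03, -4.17, -0.27], 5.0]
    - [[0, 0, 24.6], [-20.04, -5.56, -0.36], 5.0]
    - [[0, 0, 30.8], [-25.05, -6.94, -0.45], 5.0]

```text
t: 1.95
eef_pos: [0.446, 0.1406, 0.2577]
tool_rot: [0.0, 0.668, 0.744, 0.001]
contact_force: [1.0, 0.6, 0.9]
gripper_width: 0.585
```

carry_out:
  moves:
    - [[0, 0, 6.1], [-5.01, 1.37, -0.09], 5.0]
    - [[0, 0, 12.3], [-10.02, 2.74, -0.18], 5.0]
    - [[0, 0, 18.5], [-15.04, 4.11, -0.27], 5.0]
    - [[0, 0, 18.5], [-15.04, 4.11, -0.27], 5.0]

```text
t: 2.45
eef_pos: [0.5037, -0.0072, 0.2606]
tool_rot: [0.001, 0.781, 0.625, 0.0]
contact_force: [0.4, -0.4, -0.6]
gripper_width: 0.588
```

```bash
python3 - <<'E'
from plan import *
state()
s=bot.read_camera('scene');t=bot.read_camera('top')
o=bot.get_obs();print('tcp px',proj('scene',o['eef_pos']),proj('top',o['eef_pos']))
c=lambda im,x0,y0,x1,y1,k:cv2.resize(im[y0:y1,x0:x1],None,fx=k,fy=k,interpolation=cv2.INTER_CUBIC)
A=np.zeros((600,800,3),np.uint8)
A[:500,:350]=c(s,185,145,255,245,5);A[:400,360:800]=c(t,200,175,255,225,8)
cv2.imwrite('pics/z3.png',A[:,:,::-1])
E
```

```text
t 2.45 pos [ 0.5037 -0.0072  0.2606] err mm [ 0.9 -4.3 70.5] rot [-0.1 -0.1  0.5] F [ 0.4 -0.4 -0.6] g 0.588 q [-0.62  0.19  0.59  1.98 -0.13  1.01 -0.19]
tcp px [[220.74878311 167.54215593]] [[242.25049542 198.2993873 ]]
```

View pics/z3.png

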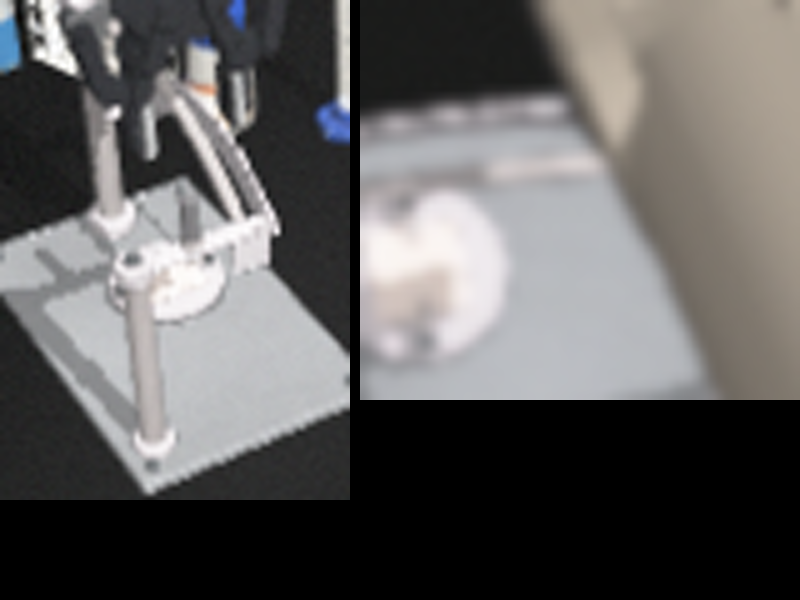

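```bash
python3 - <<'E'
from plan import *
state()
p=bot.get_obs()['eef_pos']
r=R.from_quat(np.array(bot.get_obs()['tool_rot'])[[1,2,3,0]])
for y in(-.025,.025): print('tip',(proj('scene',p+r.apply([0,y,.017]))-[185,145]+.5)*5)
print('pin',(proj('scene',gw((-.136,.04,.201)))-[185,145]+.5)*5)
E
```

```text
t 2.55 pos [ 0.5027 -0.0028  0.26  ] err mm [-0.1 -0.  70. ] rot [0. 0. 0.] F [ 0.2  0.1 -0.7] g 0.583 q [-0.63  0.19  0.59  1.98 -0.13  1.01 -0.19]
tip [[145.71046738 152.42344722]]
tip [[220.44720225 125.44302167]]
pin [[188.7149388  195.13367811]]
```

carry_out:
  moves:
    - [[0, 0, 0], [0, 0, 3.5], 5.0]
    - [[0, 0, 0], [0, 0, 7.0], 5.0]
    - [[0, 0, 0], [0, 0, 7.0], 5.0]

```text
t: 2.92
eef_pos: [0.5007, -0.0013, 0.1881]
tool_rot: [-0.001, 0.777, 0.629, -0.002]
contact_force: [-0.5, -0.7, 1.4]
gripper_width: 0.586
```

carry_out:
  moves:
    - [[0, 0, 0], [0, 0, 0], 0.5]
    - [[0, 0, 0], [0, 0, 0], 0.5]
    - [[0, 0, 0], [0, 0, 0], 0.5]
    - [[0, 0, 0], [0, 0, 0], 0.5]
    - [[0, 0, 0], [0, 0, 0], 0.5]
  newtons: 20

```text
t: 3.55
eef_pos: [0.5014, -0.0019, 0.1911]
tool_rot: [-0.002, 0.778, 0.628, -0.0]
contact_force: [-8.5, 2.2, 10.3]
gripper_width: 0.127
```

```bash
python3 - <<'E'
from plan import *
state()
save('scene','z4.png',(185,145,255,245),5)
E
```

```text
t 3.55 pos [ 0.5014 -0.0019  0.1911] err mm [-1.4  0.9  1.1] rot [ 0.2  0.1 -0. ] F [-8.5  2.2 10.3] g 0.127 q [-0.59  0.29  0.56  2.05 -0.21  0.86 -0.12]
```

View pics/z4.png

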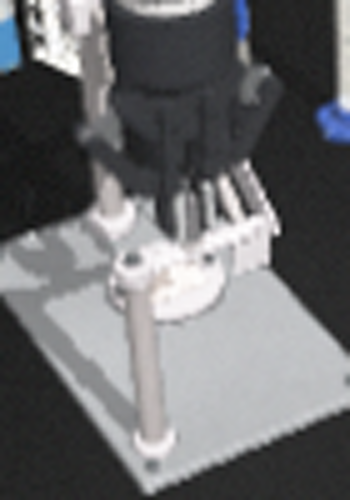

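```bash
sed -i 's/^G=.*/G=[.5692,.1220,1.3584]/' plan.py; python3 - <<'E'
from plan import *
d=Rd(AZ()); w=[]
for f in np.linspace(0,1.7,11)[0:]:
    w.append((gw((-.136-.04*np.sin(f),.08-.04*np.cos(f),.192)),d,.5))
plan(w)
E
```

```text
[[[0.0, 0.0, 0.0], [0.0, -0.14, -0.2], 0.5], [[0.0, 0.0, 0.0], [-0.67, -0.2, -0.2], 0.5], [[0.0, 0.0, 0.0], [-1.33, -0.37, -0.2], 0.5], [[0.0, 0.0, 0.0], [-1.95, -0.65, -0.2], 0.5], [[0.0, 0.0, 0.0], [-2.51, -1.03, -0.2], 0.5]]
[[[0.0, 0.0, 0.0], [-0.49, -0.47, 0.0], 0.5], [[0.0, 0.0, 0.0], [-0.9, -1.02, 0.0], 0.5], [[0.0, 0.0, 0.0], [-1.2, -1.62, 0.0], 0.5], [[0.0, 0.0, 0.0], [-1.4, -2.27, 0.0], 0.5], [[0.0, 0.0, 0.0], [-1.49, -2.95, 0.0], 0.5]]
[[[0.0, 0.0, 0.0], [0.03, -0.67, 0.0], 0.5]]
end [ 0.449  -0.0318  0.192 ]
```

carry_out:
  moves:
    - [[0, 0, 0], [0, -0.14, -0.2], 0.5]
    - [[0, 0, 0], [-0.67, -0.2, -0.2], 0.5]
    - [[0, 0, 0], [-1.33, -0.37, -0.2], 0.5]
    - [[0, 0, 0], [-1.95, -0.65, -0.2], 0.5]
    - [[0, 0, 0], [-2.51, -1.03, -0.2], 0.5]

```text
t: 4.22
eef_pos: [0.4876, -0.0261, 0.192]
tool_rot: [0.001, 0.778, 0.628, 0.0]
contact_force: [5.2, -0.3, -14.6]
gripper_width: 0.133
```

```bash
python3 -c "
from plan import *
state()"
```

```text
t 4.22 pos [ 0.4876 -0.0261  0.192 ] err mm [38.6  5.7 -0. ] rot [-0.1 -0.   0. ] F [  5.2  -0.3 -14.6] g 0.133 q [-0.56  0.26  0.58  2.08 -0.19  0.85 -0.09]
```

carry_out:
  moves:
    - [[0, 0, 0], [-0.49, -0.47, 0], 0.5]
    - [[0, 0, 0], [-0.9, -1.02, 0], 0.5]
    - [[0, 0, 0], [-1.2, -1.62, 0], 0.5]
    - [[0, 0, 0], [-1.4, -2.27, 0], 0.5]
    - [[0, 0, 0], [-1.49, -2.95, 0], 0.5]

```text
t: 4.85
eef_pos: [0.4561, -0.0367, 0.1929]
tool_rot: [0.002, 0.779, 0.627, 0.0]
contact_force: [4.2, -3.7, -7.4]
gripper_width: 0.124
```

carry_out:
  moves:
    - [[0, 0, 0], [0.03, -0.67, 0], 0.5]
    - [[0, 0, 0], [0.03, -0.67, 0], 0.5]

```text
t: 5.1
eef_pos: [0.4489, -0.0342, 0.1929]
tool_rot: [0.001, 0.779, 0.627, -0.0]
contact_force: [0.0, -6.2, -3.4]
gripper_width: 0.131
```

```bash
python3 - <<'E'
from plan import *
state()
A=np.zeros((500,800,3),np.uint8)
c=lambda im,x0,y0,x1,y1,k:cv2.resize(im[y0:y1,x0:x1],None,fx=k,fy=k,interpolation=cv2.INTER_CUBIC)
A[:,:350]=c(bot.read_camera('scene'),185,145,255,245,5)
A[:,350:]=c(bot.read_camera('top'),190,160,280,260,5)
cv2.imwrite('pics/z5.png',A[:,:,::-1])
E
```

```text
t 5.1 pos [ 0.4489 -0.0342  0.1929] err mm [-0.1 -2.4  0.9] rot [-0.1 -0.1  0.1] F [ 0.  -6.2 -3.4] g 0.131 q [-0.59  0.19  0.59  2.16 -0.14  0.83 -0.12]
```

View pics/z5.png

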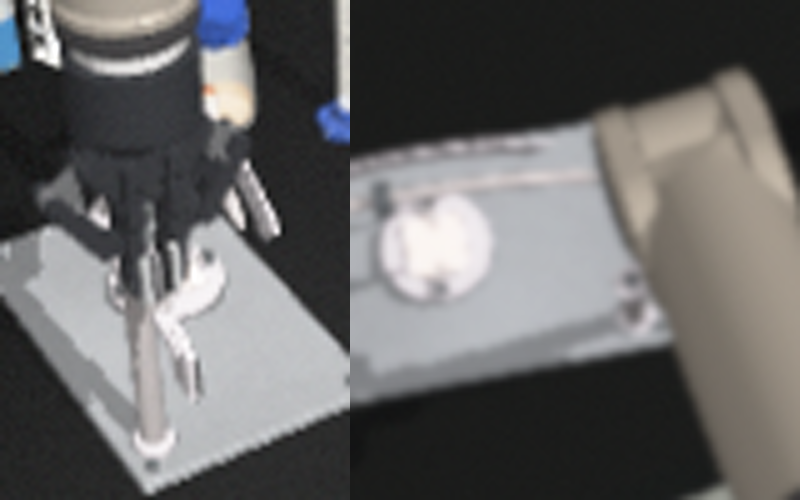

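```bash
python3 - <<'E'
from plan import *
for n,uv,z in(('scene',(230,268),.03),('top',(293,223),.03),('scene',(278,251),.045),('scene',(307,271),.045)): print(n,np.round(atz(n,uv,z),3))
p,r=cur()
h=np.array([.4659,-.2233,0]); d=Rd(np.radians(-85.5))
plan([(p,r,3.0,2),(p+[0,0,.06],r,3.,2),(h+[0,0,.2],d,5.0),(h+[0,0,.074],d,5.0,4)])
E
```

```text
scene [ 0.391 -0.152  0.03 ]
top [ 0.388 -0.154  0.03 ]
scene [ 0.529 -0.214  0.045]
scene [ 0.531 -0.325  0.045]
[[[0.0, 0.0, 0.0], [0.0, 0.0, 0.0], 3.0], [[0.0, 0.0, 0.0], [0.0, 0.0, 0.0], 3.0], [[0.0, 0.0, 0.0], [0.0, 0.0, -3.0], 3.0], [[0.0, 0.0, 0.0], [0.0, 0.0, -6.0], 3.0], [[0.0, 0.0, 9.2], [-2.29, 0.71, -5.35], 5.0]]
[[[0.0, 0.0, 9.1], [-2.16, 1.07, 0.65], 5.0], [[0.0, 0.0, 18.3], [-4.31, 2.15, 1.3], 5.0], [[0.0, 0.0, 27.4], [-6.46, 3.22, 1.95], 5.0], [[0.0, 0.0, 36.6], [-8.61, 4.29, 2.6], 5.0], [[0.0, 0.0, 45.8], [-10.76, 5.36, 3.25], 5.0]]
[[[0.0, 0.0, 9.1], [-0.73, 2.29, 0.65], 5.0], [[0.0, 0.0, 18.3], [-1.47, 4.58, 1.3], 5.0], [[0.0, 0.0, 18.3], [-1.47, 4.58, 4.45], 5.0], [[0.0, 0.0, 18.3], [-1.47, 4.58, 7.6], 5.0], [[0.0, 0.0, 18.3], [-1.47, 4.58, 10.75], 5.0]]
[[[0.0, 0.0, 0.0], [0.0, 0.0, 3.15], 5.0]]
end [ 0.4659 -0.2233  0.074 ]
```

carry_out:
  moves:
    - [[0, 0, 0], [0, 0, 0], 3.0]
    - [[0, 0, 0], [0, 0, 0], 3.0]
    - [[0, 0, 0], [0, 0, -3.0], 3.0]
    - [[0, 0, 0], [0, 0, -6.0], 3.0]
    - [[0, 0, 9.2], [-2.29, 0.71, -5.35], 5.0]

```text
t: 5.82
eef_pos: [0.4533, -0.0544, 0.2481]
tool_rot: [0.001, 0.826, 0.564, 0.003]
contact_force: [1.0, -0.0, 0.2]
gripper_width: 0.551
```

carry_out:
  moves:
    - [[0, 0, 9.1], [-2.16, 1.07, 0.65], 5.0]
    - [[0, 0, 18.3], [-4.31, 2.15, 1.3], 5.0]
    - [[0, 0, 27.4], [-6.46, 3.22, 1.95], 5.0]
    - [[0, 0, 36.6], [-8.61, 4.29, 2.6], 5.0]
    - [[0, 0, 45.8], [-10.76, 5.36, 3.25], 5.0]

```text
t: 6.45
eef_pos: [0.4621, -0.1759, 0.2131]
tool_rot: [-0.0, 0.981, 0.195, 0.0]
contact_force: [-0.1, 1.1, -0.3]
gripper_width: 0.584
```

carry_out:
  moves:
    - [[0, 0, 9.1], [-0.73, 2.29, 0.65], 5.0]
    - [[0, 0, 18.3], [-1.47, 4.58, 1.3], 5.0]
    - [[0, 0, 18.3], [-1.47, 4.58, 1.3], 5.0]
    - [[0, 0, 18.3], [-1.47, 4.58, 4.45], 5.0]

```text
t: 6.95
eef_pos: [0.4679, -0.2232, 0.1699]
tool_rot: [0.0, 0.999, 0.041, 0.002]
contact_force: [0.5, -0.2, -0.3]
gripper_width: 0.589
```

```bash
python3 - <<'E'
from plan import *
state()
A=np.zeros((500,800,3),np.uint8)
c=lambda im,x0,y0,x1,y1,k:cv2.resize(im[y0:y1,x0:x1],None,fx=k,fy=k,interpolation=cv2.INTER_CUBIC)
A[:,:450]=c(bot.read_camera('scene'),225,190,315,290,5)
A[:,450:]=c(bot.read_camera('scene'),190,165,260,265,5)
cv2.imwrite('pics/z6.png',A[:,:,::-1])
E
```

```text
t 6.95 pos [ 0.4679 -0.2232  0.1699] err mm [ 2.   0.1 95.9] rot [-0.   0.3 -0.2] F [ 0.5 -0.2 -0.3] g 0.589 q [-0.33  0.42  0.83  2.05 -0.41  0.85 -0.75]
```

View pics/z6.png

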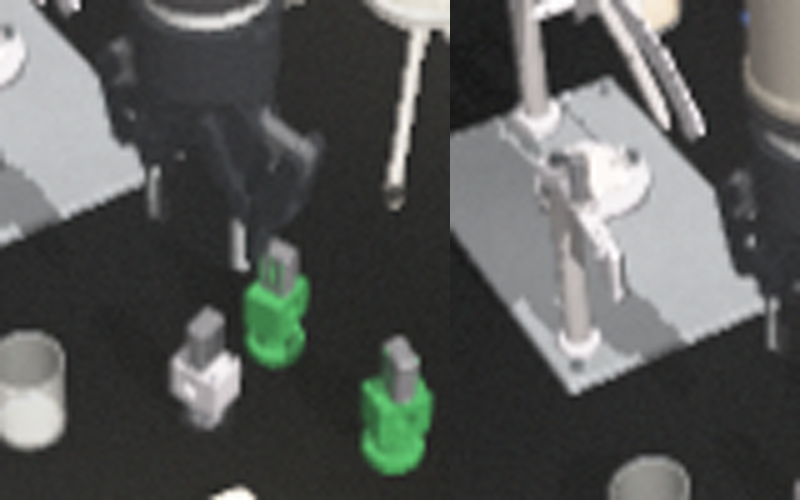

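carry_out:
  moves:
    - [[0, 0, 0], [0, 0, 3.15], 5.0]
    - [[0, 0, 0], [0, 0, 6.3], 5.0]
    - [[0, 0, 0], [0, 0, 9.45], 5.0]
    - [[0, 0, 0], [0, 0, 9.45], 5.0]
  newtons: 20

```text
t: 7.55
eef_pos: [0.4652, -0.2221, 0.0735]
tool_rot: [-0.001, 0.999, 0.04, -0.001]
contact_force: [-0.4, 0.1, 0.3]
gripper_width: 0.586
```

carry_out:
  moves:
    - [[0, 0, 0], [0, 0, 0], 0.8]
    - [[0, 0, 0], [0, 0, 0], 0.8]
    - [[0, 0, 0], [0, 0, 0], 0.8]
    - [[0, 0, 0], [0, 0, 0], 0.8]
    - [[0, 0, 0], [0, 0, 0], 0.8]

```text
t: 8.18
eef_pos: [0.4669, -0.2235, 0.0753]
tool_rot: [-0.0, 0.999, 0.039, 0.001]
contact_force: [-0.5, 1.6, 8.5]
gripper_width: 0.158
```

```bash
python3 - <<'E'
from plan import *
state()
c,s=np.cos(-np.radians(42)),np.sin(-np.radians(42))
for G2 in (G,):
  for P in ((-.1297,0,.1533),(-.12,0,.1618),(-.0616,0,.1971)): print(P,np.round((proj('scene',gw(P))-[190,165]+.5)*5+[450,0],1))
E
```

```text
t 8.18 pos [ 0.4669 -0.2235  0.0753] err mm [ 1.  -0.2  1.3] rot [-0.   0.1 -0. ] F [-0.5  1.6  8.5] g 0.158 q [-0.2   0.56  0.68  2.1  -0.58  0.67 -0.62]
(-0.1297, 0, 0.1533) [[668.5 129.9]]
(-0.12, 0, 0.1618) [[660.2 111.4]]
(-0.0616, 0, 0.1971) [[612.9  21.4]]
```

```bash
cat > thr.py <<'E'
from plan import *
b=.0373
def tcp(d,off=(0,0),G=G): # d>0: metres before arc end along tangent ; d<=0: along arc. off: (y_g, radial) correction
    a=np.radians(42) if d>0 else np.radians(42)+d/.18
    B=np.array([-.18*np.sin(a),0,.028+.18*np.cos(a)])
    if d>0: B-=d*np.array([np.cos(a),0,np.sin(a)])
    zt=np.array([np.sin(a),0,-np.cos(a)])
    return gw(B-(b+off[1])*zt+[0,off[0],0],G),Rd(AZ(G),np.degrees(a))
E
python3 - <<'E'
from thr import *
p,r=cur()
v,rv=tcp(.08); q,rq=tcp(.04)
plan([(p+[0,0,.03],r,.8,2),(p+[0.01,0.05,.13],r,.8),(v,rv,.8),(q,rq,.8,2),(q,rq,.8,2)])
E
```

```text
[[[0.0, 0.0, 0.0], [0.0, 0.0, -1.5], 0.8], [[0.0, 0.0, 0.0], [0.0, 0.0, -3.0], 0.8], [[0.0, 0.0, 0.0], [0.46, -1.64, -6.33], 0.8], [[0.0, 0.0, 0.0], [0.93, -3.27, -9.67], 0.8], [[0.0, 0.0, 0.0], [1.39, -4.91, -13.0], 0.8]]
[[[3.0, 4.0, -7.8], [0.64, -1.01, 0.76], 0.8], [[6.0, 8.0, -15.5], [1.28, -2.02, 1.51], 0.8], [[8.9, 12.0, -23.3], [1.91, -3.03, 2.27], 0.8], [[11.9, 16.0, -31.0], [2.55, -4.04, 3.03], 0.8], [[14.9, 20.0, -38.8], [3.19, -5.04, 3.78], 0.8]]
[[[3.0, 4.0, -7.8], [0.73, -0.26, 1.19], 0.8], [[5.9, 8.0, -15.5], [1.47, -0.51, 2.37], 0.8], [[8.9, 12.0, -23.3], [2.2, -0.76, 3.55], 0.8], [[11.9, 16.0, -31.0], [2.93, -1.01, 4.73], 0.8], [[11.9, 16.0, -31.0], [4.57, -1.97, 4.1], 0.8]]
[[[0.0, 0.0, 0.0], [2.0, 0.0, 0.0], 0.8], [[0.0, 0.0, 0.0], [2.0, 0.0, 0.0], 0.8], [[0.0, 0.0, 0.0], [2.0, 0.0, 0.0], 0.8]]
end [ 0.5323 -0.0492  0.1628]
```

carry_out:
  moves:
    - [[0, 0, 0], [0, 0, -1.5], 0.8]
    - [[0, 0, 0], [0, 0, -3.0], 0.8]
    - [[0, 0, 0], [0.46, -1.64, -6.33], 0.8]
    - [[0, 0, 0], [0.93, -3.27, -9.67], 0.8]
    - [[0, 0, 0], [1.39, -4.91, -13.0], 0.8]
  newtons: 40

```text
t: 8.8
eef_pos: [0.4757, -0.173, 0.2058]
tool_rot: [-0.0, 0.999, 0.039, 0.0]
contact_force: [1.0, 0.2, -1.8]
gripper_width: 0.151
```

carry_out:
  moves:
    - [[3.0, 4.0, -7.8], [0.64, -1.01, 0.76], 0.8]
    - [[6.0, 8.0, -15.5], [1.28, -2.02, 1.51], 0.8]
    - [[8.9, 12.0, -23.3], [1.91, -3.03, 2.27], 0.8]
    - [[11.9, 16.0, -31.0], [2.55, -4.04, 3.03], 0.8]
    - [[14.9, 20.0, -38.8], [3.19, -5.04, 3.78], 0.8]

```text
t: 9.43
eef_pos: [0.5038, -0.1204, 0.1672]
tool_rot: [-0.133, 0.905, 0.367, 0.166]
contact_force: [0.1, -0.3, -2.2]
gripper_width: 0.156
```

carry_out:
  moves:
    - [[3.0, 4.0, -7.8], [0.73, -0.26, 1.19], 0.8]
    - [[5.9, 8.0, -15.5], [1.47, -0.51, 2.37], 0.8]
    - [[8.9, 12.0, -23.3], [2.2, -0.76, 3.55], 0.8]
    - [[11.9, 16.0, -31.0], [2.93, -1.01, 4.73], 0.8]
    - [[11.9, 16.0, -31.0], [4.57, -1.97, 4.1], 0.8]

```text
t: 10.05
eef_pos: [0.5287, -0.0649, 0.1482]
tool_rot: [-0.226, 0.728, 0.585, 0.277]
contact_force: [-0.4, -0.3, -1.2]
gripper_width: 0.158
```

```bash
python3 - <<'E'
from thr import *
state()
save('scene','z7.png',(190,145,290,245),6)
for P in ((-.1297,0,.1533),(-.12,0,.1618)): print(np.round((proj('scene',gw(P))-[190,145]+.5)*6,0))
o=bot.get_obs();r=R.from_quat(np.array(o['tool_rot'])[[1,2,3,0]])
for x in(-.012,.012): print('bore',np.round((proj('scene',o['eef_pos']+r.apply([x,0,b]))-[190,145]+.5)*6,0))
E
```

```text
t 10.05 pos [ 0.5287 -0.0649  0.1482] err mm [ -3.5 -15.8 -14.6] rot [ 0.  -0.1  0.3] F [-0.4 -0.3 -1.2] g 0.158 q [ 0.19  0.53  0.25  2.   -0.98  1.1   0.89]
[[262. 276.]]
[[252. 254.]]
bore [[306. 373.]]
bore [[288. 332.]]
```

View pics/z7.png

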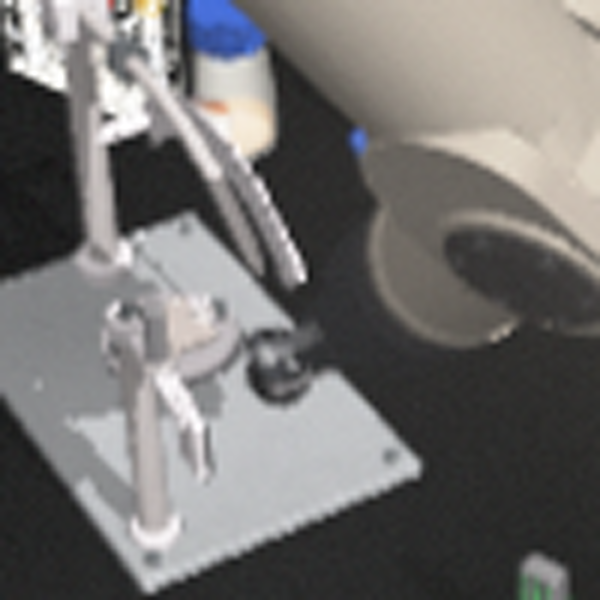

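carry_out:
  moves:
    - [[0, 0, 0], [2.0, 0, 0], 0.8]
    - [[0, 0, 0], [2.0, 0, 0], 0.8]

```text
t: 10.35
eef_pos: [0.5329, -0.0474, 0.1652]
tool_rot: [-0.224, 0.726, 0.587, 0.28]
contact_force: [-0.1, -0.4, -1.0]
gripper_width: 0.156
```

```bash
python3 - <<'E'
from thr import *
state()
q,rq=tcp(.014)
plan([(q,rq,.8,4)])
E
```

```text
t 10.35 pos [ 0.5329 -0.0474  0.1652] err mm [0.7 1.8 2.4] rot [-0.1  0.  -0.2] F [-0.1 -0.4 -1. ] g 0.156 q [ 0.16  0.5   0.25  2.   -0.98  1.1   0.86]
[[[0.0, 0.0, 0.0], [0.65, 0.0, 0.0], 0.8], [[0.0, 0.0, 0.0], [1.3, 0.0, 0.0], 0.8], [[0.0, 0.0, 0.0], [1.95, 0.0, 0.0], 0.8], [[0.0, 0.0, 0.0], [2.6, 0.0, 0.0], 0.8]]
end [ 0.5363 -0.0303  0.1802]
```

Go gently, pausing to read the force.

carry_out:
  moves:
    - [[0, 0, 0], [0.65, 0, 0], 0.8]
    - [[0, 0, 0], [1.3, 0, 0], 0.8]
    - [[0, 0, 0], [1.6, 0, 0], 0.8]
    - [[0, 0, 0], [1.95, 0, 0], 0.8]

```text
t: 10.85
eef_pos: [0.5353, -0.035, 0.1757]
tool_rot: [-0.225, 0.727, 0.586, 0.279]
contact_force: [0.3, -0.1, -1.5]
gripper_width: 0.155
```

```bash
python3 - <<'E'
from thr import *
o=bot.get_obs(); r=R.from_quat(np.array(o['tool_rot'])[[1,2,3,0]])
q,rq=tcp(.0205)
print('tool-frame err mm',np.round(rq.inv().apply(o['eef_pos']-q)*1e3,1),'F tool',np.round(rq.inv().apply(o['contact_force']),1),'M',np.round(o['torque'],2),'rot',np.round(np.degrees((rq.inv()*r).as_rotvec()),1),o['gripper_width'])
E
```

```text
tool-frame err mm [-0.  -0.1  0. ] F tool [-1.1  0.3  1.1] M [-0.93  0.2   0.03] rot [-0.  -0.   0.1] 0.15494614295947837
```

carry_out:
  moves:
    - [[0, 0, 0], [0.35, 0, 0], 0.8]
    - [[0, 0, 0], [0.65, 0, 0], 0.8]
    - [[0, 0, 0], [1.0, 0, 0], 0.8]
    - [[0, 0, 0], [1.35, 0, 0], 0.8]

```text
t: 11.35
eef_pos: [0.5375, -0.0251, 0.1849]
tool_rot: [-0.225, 0.727, 0.586, 0.279]
contact_force: [-0.5, -0.5, -1.1]
gripper_width: 0.158
```

```bash
cat >> thr.py <<'E'
def chk(d):
    o=bot.get_obs(); r=R.from_quat(np.array(o['tool_rot'])[[1,2,3,0]]); q,rq=tcp(d)
    print('t',round(o['t'],2),'tool-frame err mm',np.round(rq.inv().apply(o['eef_pos']-q)*1e3,1),'F tool',np.round(rq.inv().apply(o['contact_force']),1),'M',np.round(rq.inv().apply(o['torque']),2),'rot',np.round(np.degrees((rq.inv()*r).as_rotvec()),1),round(o['gripper_width'],3))
E
python3 - <<'E'
from thr import *
import cv2
chk(.007)
A=np.zeros((500,800,3),np.uint8)
c=lambda im,x0,y0,x1,y1,k:cv2.resize(im[y0:y1,x0:x1],None,fx=k,fy=k,interpolation=cv2.INTER_CUBIC)
A[:,:400]=c(bot.read_camera('scene'),200,145,280,245,5)
A[:,400:]=c(bot.read_camera('top'),210,150,290,250,5)
cv2.imwrite('pics/z8.png',A[:,:,::-1])
E
```

```text
t 11.35 tool-frame err mm [ 0.2 -0.   0. ] F tool [-1.1 -0.4  0.4] M [-0.02 -0.93  0.  ] rot [-0. -0.  0.] 0.158
```

View pics/z8.png

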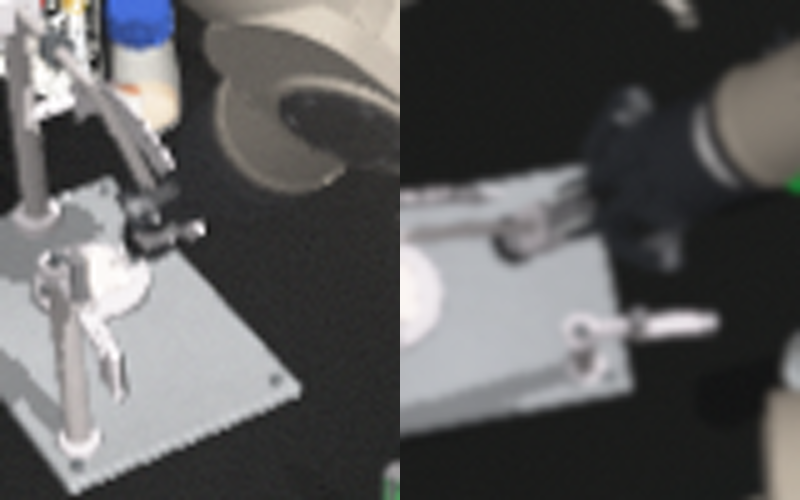

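```bash
python3 - <<'E'
from thr import *
q,rq=tcp(.007); json.dump(dict(p=list(q),q=list(rq.as_quat())),open('cmd.json','w'))
L=np.radians(42)*.18; print(L)
plan([(*tcp(d),.8) for d in [0,-.007,-.014,-.021,-.028]+list(-np.linspace(.038,.122,10))])
E
```

```text
0.13194689145077132
[[[0.0, 0.0, 0.0], [0.7, 0.0, 0.0], 0.8], [[0.0, -2.2, 0.0], [1.54, 0.0, 0.02], 0.8], [[0.0, -4.5, 0.0], [2.39, 0.0, 0.07], 0.8], [[0.0, -6.7, 0.0], [3.23, 0.0, 0.15], 0.8], [[0.0, -8.9, 0.0], [4.07, 0.0, 0.26], 0.8]]
[[[0.0, -3.2, 0.0], [1.2, 0.0, 0.04], 0.8], [[0.0, -6.2, 0.0], [2.33, 0.0, 0.13], 0.8], [[0.0, -9.1, 0.0], [3.44, 0.0, 0.28], 0.8], [[0.0, -12.1, 0.0], [4.55, 0.0, 0.49], 0.8], [[0.0, -15.1, 0.0], [5.65, 0.0, 0.75], 0.8]]
[[[0.0, -3.0, 0.0], [1.12, 0.0, 0.03], 0.8], [[0.0, -5.9, 0.0], [2.25, 0.0, 0.12], 0.8], [[0.0, -8.9, 0.0], [3.36, 0.0, 0.26], 0.8], [[0.0, -11.9, 0.0], [4.47, 0.0, 0.47], 0.8], [[0.0, -14.8, 0.0], [5.57, 0.0, 0.73], 0.8]]
end [0.5667 0.1103 0.2449]
```

carry_out:
  moves:
    - [[0, 0, 0], [0.7, 0, 0], 0.8]
    - [[0, -2.2, 0], [1.54, 0, 0.02], 0.8]
    - [[0, -4.5, 0], [2.39, 0, 0.07], 0.8]
    - [[0, -6.7, 0], [3.23, 0, 0.15], 0.8]
    - [[0, -8.9, 0], [4.07, 0, 0.26], 0.8]

```text
t: 12.08
eef_pos: [0.5442, 0.0066, 0.2106]
tool_rot: [-0.179, 0.746, 0.602, 0.221]
contact_force: [-0.1, 0.3, -1.2]
gripper_width: 0.149
```

```bash
python3 -c "
from thr import *
chk(-.028)"
```

```text
t 12.07 tool-frame err mm [ 0.7 -0.1 -0.1] F tool [-0.4 -0.2  1.1] M [ 0.   -0.74  0.02] rot [-0. -0.  0.] 0.149
```

carry_out:
  moves:
    - [[0, -3.2, 0], [1.2, 0, 0.04], 0.8]
    - [[0, -6.2, 0], [2.33, 0, 0.13], 0.8]
    - [[0, -9.1, 0], [3.44, 0, 0.28], 0.8]
    - [[0, -12.1, 0], [4.55, 0, 0.49], 0.8]
    - [[0, -15.1, 0], [5.65, 0, 0.75], 0.8]

```text
t: 12.7
eef_pos: [0.5549, 0.057, 0.2351]
tool_rot: [-0.098, 0.769, 0.62, 0.121]
contact_force: [-0.5, 0.8, -0.9]
gripper_width: 0.159
```

```bash
python3 -c "
from thr import *
chk(-.08)"
```

```text
t 12.7 tool-frame err mm [-4.8 -0.3 -0.2] F tool [ 0.4 -0.7  1.1] M [ 0.05 -0.43  0.01] rot [0.  1.4 0. ] 0.159
```

carry_out:
  moves:
    - [[0, -3.0, 0], [1.12, 0, 0.03], 0.8]
    - [[0, -5.9, 0], [2.25, 0, 0.12], 0.8]
    - [[0, -8.9, 0], [3.36, 0, 0.26], 0.8]
    - [[0, -11.9, 0], [4.47, 0, 0.47], 0.8]
    - [[0, -14.8, 0], [5.57, 0, 0.73], 0.8]

```text
t: 13.32
eef_pos: [0.5665, 0.1111, 0.2453]
tool_rot: [-0.017, 0.778, 0.628, 0.021]
contact_force: [0.1, -0.2, -2.2]
gripper_width: 0.154
```

```bash
python3 - <<'E'
from thr import *
chk(-.122)
L=np.radians(42)*.18
q,rq=tcp(-L); x=rq.apply([1,0,0])
plan([(*tcp(-.127),.8),(q,rq,.8),(q+x*.003,rq,.8),(q+x*.006,rq,.8)])
E
```

```text
t 13.32 tool-frame err mm [ 0.8 -0.4 -0.3] F tool [-0.3  0.1  2.2] M [ 0.02 -0.06 -0.06] rot [ 0. -0.  0.] 0.154
[[[0.0, -1.6, 0.0], [0.6, 0.0, 0.01], 0.8], [[0.0, -3.2, 0.0], [1.2, 0.0, 0.03], 0.8], [[0.0, -3.2, 0.0], [1.5, 0.0, 0.05], 0.8], [[0.0, -3.2, 0.0], [1.8, 0.0, 0.06], 0.8]]
end [0.5705 0.1279 0.2454]
```

carry_out:
  moves:
    - [[0, -1.6, 0], [0.6, 0, 0.01], 0.8]
    - [[0, -3.2, 0], [1.2, 0, 0.03], 0.8]
    - [[0, -3.2, 0], [1.5, 0, 0.05], 0.8]
    - [[0, -3.2, 0], [1.8, 0, 0.06], 0.8]

```text
t: 13.82
eef_pos: [0.5695, 0.1235, 0.2452]
tool_rot: [0.001, 0.779, 0.627, -0.003]
contact_force: [-7.2, -12.0, 5.5]
gripper_width: 0.154
```

```bash
python3 - <<'E'
from thr import *
chk(-np.radians(42)*.18); state()
save('scene','z9.png',(170,125,260,225),6)
E
```

```text
t 13.82 tool-frame err mm [ 1.5 -0.   0.1] F tool [-13.2  -4.5  -5.5] M [ 0.71 -2.94 -0.  ] rot [ 0.2 -0.3  0.2] 0.154
t 13.82 pos [0.5695 0.1235 0.2452] err mm [-1.  -4.5 -0.2] rot [ 0.2 -0.3  0.2] F [ -7.2 -12.    5.5] g 0.154 q [-0.62  0.34  0.38  1.8  -0.14  1.03 -0.4 ]
```

View pics/z9.png

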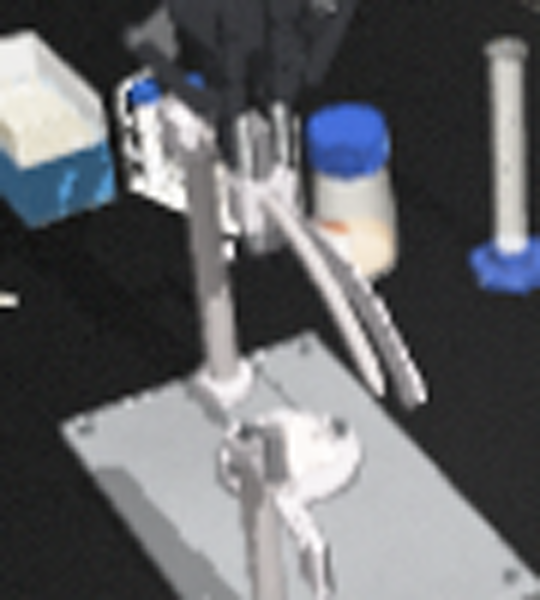

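```bash
python3 - <<'E'
from thr import *
p,r=cur(); d=Rd(AZ()); x=d.apply([1,0,0])
q=p-x*.002
u=q+[0,0,.065]; pin=np.array([.4489,-.0335,.192])
plan([(q,d,.8,2),(q,d,4.5,3)])
plan([(u,d,4.5,2),(pin+[0,0,.07],d,4.5),(pin+[0,0,.07],d,4.5,1)])
plan([(pin,d,4.5,3)])
E
```

```text
[[[0.0, 0.0, 0.0], [-0.1, 0.0, 0.0], 0.8], [[0.0, 0.0, 0.0], [-0.2, 0.0, 0.0], 0.8], [[0.0, 0.0, 0.0], [-0.2, 0.0, 0.0], 4.5], [[0.0, 0.0, 0.0], [-0.2, 0.0, 0.0], 4.5], [[0.0, 0.0, 0.0], [-0.2, 0.0, 0.0], 4.5]]
end [0.5701 0.126  0.2454]
[[[0.0, 0.0, 0.0], [0.0, 0.0, -3.25], 4.5], [[0.0, 0.0, 0.0], [0.0, 0.0, -6.5], 4.5], [[0.0, 0.0, 0.0], [-4.54, -2.12, -5.29], 4.5], [[0.0, 0.0, 0.0], [-9.07, -4.24, -4.08], 4.5], [[0.0, 0.0, 0.0], [-13.61, -6.36, -2.87], 4.5]]
[[[0.0, 0.0, 0.0], [-4.53, -2.12, 1.21], 4.5], [[0.0, 0.0, 0.0], [-4.53, -2.12, 1.21], 4.5]]
end [ 0.4489 -0.0335  0.262 ]
[[[0.0, 0.0, 0.0], [0.0, 0.0, 2.33], 4.5], [[0.0, 0.0, 0.0], [0.0, 0.0, 4.66], 4.5], [[0.0, 0.0, 0.0], [0.0, 0.0, 7.0], 4.5]]
end [ 0.4489 -0.0335  0.192 ]
```

carry_out:
  moves:
    - [[0, 0, 0], [-0.1, 0, 0], 0.8]
    - [[0, 0, 0], [-0.2, 0, 0], 0.8]
    - [[0, 0, 0], [-0.2, 0, 0], 4.5]
    - [[0, 0, 0], [-0.2, 0, 0], 4.5]
    - [[0, 0, 0], [-0.2, 0, 0], 4.5]

```text
t: 14.5
eef_pos: [0.5703, 0.1264, 0.2455]
tool_rot: [-0.0, 0.778, 0.628, 0.0]
contact_force: [0.1, -0.5, 0.5]
gripper_width: 0.524
```

carry_out:
  moves:
    - [[0, 0, 0], [0, 0, -3.25], 4.5]
    - [[0, 0, 0], [0, 0, -6.5], 4.5]
    - [[0, 0, 0], [-4.54, -2.12, -5.29], 4.5]
    - [[0, 0, 0], [-9.07, -4.24, -4.08], 4.5]
    - [[0, 0, 0], [-13.61, -6.36, -2.87], 4.5]
  newtons: 20

```text
t: 15.12
eef_pos: [0.4785, 0.0054, 0.274]
tool_rot: [0.0, 0.778, 0.628, 0.0]
contact_force: [0.9, -0.0, 0.4]
gripper_width: 0.532
```

carry_out:
  moves:
    - [[0, 0, 0], [-4.53, -2.12, 1.21], 4.5]
    - [[0, 0, 0], [-4.53, -2.12, 1.21], 4.5]

```text
t: 15.38
eef_pos: [0.4463, -0.0363, 0.2614]
tool_rot: [-0.001, 0.78, 0.626, -0.001]
contact_force: [0.7, 1.7, -0.6]
gripper_width: 0.527
```

```bash
python3 - <<'E'
from thr import *
state()
A=np.zeros((500,800,3),np.uint8)
c=lambda im,x0,y0,x1,y1,k:cv2.resize(im[y0:y1,x0:x1],None,fx=k,fy=k,interpolation=cv2.INTER_CUBIC)
A[:,:450]=c(bot.read_camera('scene'),175,125,265,225,5)
A[:400,450:]=c(bot.read_camera('top'),180,170,250,250,5)
cv2.imwrite('pics/z10.png',A[:,:,::-1])
E
```

```text
t 15.38 pos [ 0.4463 -0.0363  0.2614] err mm [-2.6 -2.8 69.4] rot [0.1 0.  0.3] F [ 0.7  1.7 -0.6] g 0.527 q [-0.5   0.07  0.48  2.08 -0.04  1.   -0.22]
```

View pics/z10.png

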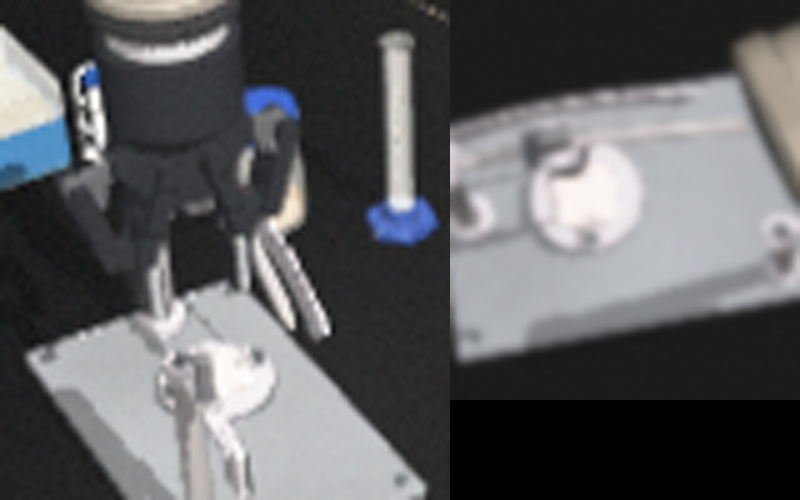

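carry_out:
  moves:
    - [[0, 0, 0], [0, 0, 2.33], 4.5]
    - [[0, 0, 0], [0, 0, 4.66], 4.5]
    - [[0, 0, 0], [0, 0, 7.0], 4.5]
    - [[0, 0, 0], [0, 0, 7.0], 2.5]
    - [[0, 0, 0], [0, 0, 7.0], 0.5]
  newtons: 20

```text
t: 16.1
eef_pos: [0.45, -0.0328, 0.1928]
tool_rot: [0.0, 0.778, 0.628, 0.0]
contact_force: [0.7, 1.6, -4.5]
gripper_width: 0.13
```

carry_out:
  moves:
    - [[0, 0, 0], [0, 0, 0], 0.5]
    - [[0, 0, 0], [0, 0, 0], 0.5]
    - [[0, 0, 0], [0, 0, 0], 0.5]

```text
t: 16.48
eef_pos: [0.4498, -0.0328, 0.1927]
tool_rot: [0.0, 0.778, 0.628, 0.001]
contact_force: [1.0, 3.5, 0.3]
gripper_width: 0.131
```

```bash
python3 - <<'E'
from thr import *
state()
d=Rd(AZ()); w=[(gw((-.137-.04*np.sin(f),.08-.04*np.cos(f),.192)),d,.5) for f in np.linspace(1.7,0,11)[1:]]
x=d.apply([1,0,0]); q=w[-1][0]
plan(w+[(q+x*.002,d,.5),(q+x*.004,d,.5),(q+x*.004,d,.5)])
E
```

```text
t 16.48 pos [ 0.4498 -0.0328  0.1927] err mm [0.9 0.7 0.7] rot [-0.1  0.1  0. ] F [1.  3.5 0.3] g 0.131 q [-0.48  0.18  0.47  2.15 -0.11  0.83 -0.15]
[[[0.0, 0.0, 0.0], [0.04, 0.64, 0.0], 0.5], [[0.0, 0.0, 0.0], [0.12, 1.32, 0.0], 0.5], [[0.0, 0.0, 0.0], [0.32, 1.97, 0.0], 0.5], [[0.0, 0.0, 0.0], [0.63, 2.57, 0.0], 0.5], [[0.0, 0.0, 0.0], [1.03, 3.12, 0.0], 0.5]]
[[[0.0, 0.0, 0.0], [0.49, 0.47, 0.0], 0.5], [[0.0, 0.0, 0.0], [1.05, 0.85, 0.0], 0.5], [[0.0, 0.0, 0.0], [1.67, 1.13, 0.0], 0.5], [[0.0, 0.0, 0.0], [2.33, 1.3, 0.0], 0.5], [[0.0, 0.0, 0.0], [3.01, 1.36, 0.0], 0.5]]
[[[0.0, 0.0, 0.0], [0.2, 0.0, 0.0], 0.5], [[0.0, 0.0, 0.0], [0.4, 0.0, 0.0], 0.5], [[0.0, 0.0, 0.0], [0.4, 0.0, 0.0], 0.5]]
end [5.021e-01 5.000e-04 1.920e-01]
```

carry_out:
  moves:
    - [[0, 0, 0], [0.04, 0.64, 0], 0.5]
    - [[0, 0, 0], [0.12, 1.32, 0], 0.5]
    - [[0, 0, 0], [0.32, 1.97, 0], 0.5]
    - [[0, 0, 0], [0.63, 2.57, 0], 0.5]
    - [[0, 0, 0], [1.03, 3.12, 0], 0.5]

```text
t: 17.1
eef_pos: [0.4808, -0.0316, 0.1924]
tool_rot: [-0.0, 0.779, 0.627, -0.001]
contact_force: [-4.6, -0.4, 8.1]
gripper_width: 0.132
```

carry_out:
  moves:
    - [[0, 0, 0], [0.49, 0.47, 0], 0.5]
    - [[0, 0, 0], [1.05, 0.85, 0], 0.5]
    - [[0, 0, 0], [1.67, 1.13, 0], 0.5]
    - [[0, 0, 0], [2.33, 1.3, 0], 0.5]
    - [[0, 0, 0], [3.01, 1.36, 0], 0.5]

```text
t: 17.73
eef_pos: [0.5005, -0.0052, 0.1922]
tool_rot: [-0.0, 0.779, 0.627, -0.001]
contact_force: [-3.2, -4.1, 4.7]
gripper_width: 0.132
```

carry_out:
  moves:
    - [[0, 0, 0], [0.2, 0, 0], 0.5]
    - [[0, 0, 0], [0.4, 0, 0], 0.5]
    - [[0, 0, 0], [0.4, 0, 0], 0.5]

```text
t: 18.1
eef_pos: [0.5013, -0.0019, 0.1922]
tool_rot: [0.0, 0.779, 0.627, -0.001]
contact_force: [-4.0, -5.4, 5.9]
gripper_width: 0.135
```

```bash
python3 - <<'E'
from thr import *
state()
E
```

```text
t 18.1 pos [ 0.5013 -0.0019  0.1922] err mm [-0.7 -2.3  0.2] rot [ 0.1 -0.2  0.1] F [-4.  -5.4  5.9] g 0.135 q [-0.5   0.27  0.45  2.04 -0.15  0.86 -0.18]
```

carry_out:
  moves:
    - [[0, 0, 0], [0.2, 0, 0], 0.5]
    - [[0, 0, 0], [0.4, 0, 0], 0.5]
    - [[0, 0, 0], [0.4, 0, 0], 0.5]

```text
t: 18.48
eef_pos: [0.5015, -0.0014, 0.1921]
tool_rot: [0.001, 0.78, 0.626, -0.003]
contact_force: [-5.3, -14.4, 8.6]
gripper_width: 0.133
```

carry_out:
  moves:
    - [[0, 0, 0], [-0.2, 0, 0], 0.5]
    - [[0, 0, 0], [-0.5, -0.05, 0], 0.5]
    - [[0, 0, 0], [-0.5, -0.05, 0], 3.0]
    - [[0, 0, 0], [-0.5, -0.05, 0], 3.0]
    - [[0, 0, 0], [-0.5, -0.05, 0], 3.0]

```text
t: 19.1
eef_pos: [0.5014, 0.0, 0.1919]
tool_rot: [-0.0, 0.778, 0.628, -0.0]
contact_force: [0.1, -0.5, -0.1]
gripper_width: 0.353
```

carry_out:
  moves:
    - [[0, 0, 0], [0, 0, -3], 3.0]
    - [[0, 0, 0], [0, 0, -6], 3.0]
    - [[0, 0, 0], [-6, -1, -8], 3.0]
    - [[0, 0, 0], [-11, -2, -10], 3.0]
    - [[0, 0, 0], [-16, -3, -12], 3.0]

```text
t: 19.73
eef_pos: [0.4375, -0.1517, 0.3128]
tool_rot: [-0.0, 0.778, 0.628, 0.0]
contact_force: [0.9, -0.3, -0.5]
gripper_width: 0.35
```

```bash
python3 - <<'E'
from thr import *
state()
for n in('scene','top'):
    im=bot.read_camera(n); cv2.imwrite('pics/f_%s.png'%n,im[:,:,::-1])
    for l in('head','keeper'):
        for d in bot.silhouettes(l,n)[:4]: print(n,l,round(d['score'],2),np.round(d['location'],1),d['region'].sum())
    print(n,'pred head ctr',proj(n,gw((0,0,.213)))[0],'pin shut',proj(n,gw((-.137,.04,.201)))[0],'pad',proj(n,gw((-.137,0,.155)))[0])
# dark pin in scene: compare with first shut crop (z4-time unavailable): correlate to pics/z1 keeper area
z=cv2.imread('pics/z1.png')[150:350,150:340]; im=cv2.imread('pics/f_scene.png')
f=cv2.resize(im[135:245,175:265],None,fx=5,fy=5,interpolation=cv2.INTER_CUBIC)
m=cv2.matchTemplate(f,z,cv2.TM_CCOEFF_NORMED); print('keeper shut match',cv2.minMaxLoc(m)[1],cv2.minMaxLoc(m)[3],'(expected (150,150))')
t0=cv2.imread('pics/z2.png')[100:400,570:720]; ft=cv2.resize(cv2.imread('pics/f_top.png')[175:245,165:265],None,fx=8,fy=8,interpolation=cv2.INTER_CUBIC)
m=cv2.matchTemplate(ft,t0,cv2.TM_CCOEFF_NORMED); print('top match',cv2.minMaxLoc(m)[1],cv2.minMaxLoc(m)[3],'(exp (570,100))')
E
```

```text
t 19.73 pos [ 0.4375 -0.1517  0.3128] err mm [ -64.6 -152.2  120.8] rot [-0.  0.  0.] F [ 0.9 -0.3 -0.5] g 0.35 q [-0.36  0.04  0.59  1.99 -0.03  1.12  0.03]
scene head 0.62 [279.1 252.6] 206
scene head 0.57 [303.8 273.1] 280
scene head 0.45 [212.6 156.9] 118
scene keeper 0.48 [222.3 193.1] 178
scene pred head ctr [212.95263008 155.83212462] pin shut [221.98035676 183.85123944] pad [234.29805886 191.25568508]
top pred head ctr [201.4500071  197.98723817] pin shut [243.08907696 202.22037285] pad [241.29397085 193.99648055]
keeper shut match 0.7912318706512451 (150, 150) (expected (150,150))
top match 0.9975766539573669 (570, 100) (exp (570,100))
```

```bash
python3 - <<'E'
from thr import *
d=Rd(AZ()); 
plan([(gw((-.06,0,.32)),d,0.),(gw((-.06,0,.247)),d,0.,2),(gw((-.03,0,.247)),d,0.,2),(gw((-.026,0,.247)),d,0.,2)],fresh=True)
E
```

```text
[[[0.0, 0.0, 0.0], [4.65, 1.42, -0.17], 0.0], [[0.0, 0.0, 0.0], [9.3, 2.83, -0.34], 0.0], [[0.0, 0.0, 0.0], [13.95, 4.25, -0.51], 0.0], [[0.0, 0.0, 0.1], [18.6, 5.67, -0.68], 0.0], [[-0.1, 0.0, 0.1], [23.25, 7.09, -0.85], 0.0]]
[[[0.0, 0.0, 0.0], [0.0, -0.01, 3.65], 0.0], [[0.0, 0.0, 0.0], [0.0, -0.01, 7.3], 0.0], [[0.0, 0.0, 0.0], [1.5, -0.01, 7.3], 0.0], [[0.0, 0.0, 0.0], [3.0, -0.01, 7.3], 0.0], [[0.0, 0.0, 0.0], [3.2, -0.01, 7.3], 0.0]]
[[[0.0, 0.0, 0.0], [0.2, 0.0, 0.0], 0.0]]
end [0.5637 0.0966 0.247 ]
```

carry_out:
  moves:
    - [[0, 0, 0], [4.65, 1.42, -0.17], 0]
    - [[0, 0, 0], [9.3, 2.83, -0.34], 0]
    - [[0, 0, 0], [13.95, 4.25, -0.51], 0]
    - [[0, 0, 0], [18.6, 5.67, -0.68], 0]
    - [[0, 0, 0], [23.25, 7.09, -0.85], 0]

```text
t: 20.65
eef_pos: [0.557, 0.0653, 0.3194]
tool_rot: [-0.001, 0.777, 0.629, -0.001]
contact_force: [1.0, -0.4, -0.2]
gripper_width: 0.001
```

carry_out:
  moves:
    - [[0, 0, 0], [0, 0, 0], 0]
    - [[0, 0, 0], [0, 0, 3.65], 0]
    - [[0, 0, 0], [0, 0, 7.3], 0]
    - [[0, 0, 0], [1.5, 0, 7.3], 0]
    - [[0, 0, 0], [3.0, 0, 7.3], 0]

```text
t: 21.28
eef_pos: [0.5637, 0.0928, 0.2484]
tool_rot: [-0.0, 0.778, 0.628, 0.0]
contact_force: [0.7, 0.1, -0.4]
gripper_width: -0.0
```

carry_out:
  moves:
    - [[0, 0, 0], [0.2, 0, 0], 0]
    - [[0, 0, 0], [0.4, 0, 0], 0]
    - [[0, 0, 0], [0.6, 0, 0], 0]

```text
t: 21.65
eef_pos: [0.5645, 0.0967, 0.248]
tool_rot: [0.0, 0.778, 0.628, 0.0]
contact_force: [-0.7, 0.3, 0.4]
gripper_width: 0.001
```

```bash
python3 - <<'E'
from thr import *
o=bot.get_obs(); print(np.round(Rd(AZ()).inv().apply(o['eef_pos']-gw((0,0,0)))*1e3,1),np.round(Rd(AZ()).inv().apply(o['contact_force']),1),o['t'])
E
```

```text
[ -25.7    0.8 -248. ] [ 0.2 -0.7 -0.4] 21.65
```

carry_out:
  moves:
    - [[0, 0, 0], [0.15, 0, 0], 0]
    - [[0, 0, 0], [0.3, 0, 0], 0]
    - [[0, 0, 0], [0.4, 0, 0], 0]
    - [[0, 0, 0], [0.4, 0, 0], 0]

```text
t: 22.15
eef_pos: [0.5651, 0.101, 0.2474]
tool_rot: [-0.0, 0.778, 0.628, -0.0]
contact_force: [1.1, -0.6, -0.4]
gripper_width: 0.002
```

```bash
python3 - <<'E'
from thr import *
o=bot.get_obs(); print(np.round(Rd(AZ()).inv().apply(o['eef_pos']-gw((0,0,0)))*1e3,1),np.round(Rd(AZ()).inv().apply(o['contact_force']),1),o['t'])
E
```

```text
[ -21.4    0.5 -247.4] [-0.3  1.2  0.4] 22.15
```

carry_out:
  moves:
    - [[0, 0, 0], [0.1, 0, 0], 0]
    - [[0, 0, 0], [0.2, 0, 0], 0]
    - [[0, 0, 0], [0.2, 0, 0], 0]

```text
t: 22.52
eef_pos: [0.5656, 0.1026, 0.2475]
tool_rot: [-0.0, 0.778, 0.628, -0.0]
contact_force: [-0.7, -0.8, -0.3]
gripper_width: -0.001
```

```bash
python3 - <<'E'
from thr import *
o=bot.get_obs(); print(np.round(Rd(AZ()).inv().apply(o['eef_pos']-gw((0,0,0)))*1e3,1),np.round(Rd(AZ()).inv().apply(o['contact_force']),1),o['t'])
E
```

```text
[ -19.7    0.6 -247.5] [-0.9 -0.5  0.3] 22.525
```

carry_out:
  moves:
    - [[0, 0, 0], [0.1, 0, 0], 0]
    - [[0, 0, 0], [0.2, 0, 0], 0]
    - [[0, 0, 0], [0.2, 0, 0], 0]

```text
t: 22.9
eef_pos: [0.5659, 0.1031, 0.2477]
tool_rot: [0.0, 0.779, 0.627, -0.001]
contact_force: [-2.1, -5.1, 4.2]
gripper_width: 0.001
```

carry_out:
  moves:
    - [[0, 0, 0], [0.1, 0, 0], 0]
    - [[0, 0, 0], [0.2, 0, 0], 0]
    - [[0, 0, 0], [0.2, 0, 0], 0]

```text
t: 23.28
eef_pos: [0.5661, 0.1035, 0.2479]
tool_rot: [0.001, 0.779, 0.627, -0.002]
contact_force: [-3.3, -8.7, 6.5]
gripper_width: 0.0
```

```bash
python3 - <<'E'
from thr import *
o=bot.get_obs(); print(np.round(Rd(AZ()).inv().apply(o['eef_pos']-gw((0,0,0)))*1e3,1),np.round(Rd(AZ()).inv().apply(o['contact_force']),1),o['t'])
for d in bot.silhouettes('head','scene')[:4]: print(round(d['score'],2),np.round(d['location'],1))
E
```

```text
[ -18.7    0.9 -247.9] [-9.2 -1.3 -6.5] 23.275
0.62 [279.1 252.6]
0.57 [303.8 273.1]
0.45 [212.6 156.9]
```

carry_out:
  moves:
    - [[0, 0, 0], [-0.5, 0, 0], 0]
    - [[0, 0, 0], [-2.5, 0, 0], 0]
    - [[0, 0, 0], [-4.5, 0, -3], 0]
    - [[0, 0, 0], [-6, 0, -8], 0]
    - [[0, 0, 0], [-11, 0, -10], 0]

```text
t: 23.95
eef_pos: [0.5443, 0.0003, 0.35]
tool_rot: [0.001, 0.777, 0.63, 0.002]
contact_force: [0.7, -0.3, -0.4]
gripper_width: 0.001
```

carry_out:
  moves:
    - [[0, 0, 0], [-5, -1, -1], 0]
    - [[0, 0, 0], [-10, -2, -2], 0]
    - [[0, 0, 0], [-14, -3, -2], 0]
    - [[0, 0, 0], [-14, -3, -2], 0]
    - [[0, 0, 0], [-14, -3, -2], 0]

```text
t: 24.58
eef_pos: [0.4842, -0.1309, 0.3674]
tool_rot: [-0.0, 0.778, 0.628, 0.0]
contact_force: [-0.2, 0.9, 0.3]
gripper_width: -0.002
```

```bash
python3 - <<'E'
from thr import *
state()
old=cv2.imread('pics/f_scene.png').astype(int); im=bot.read_camera('scene'); new=im[:,:,::-1].astype(int)
# head-local change since before the nudge; keeper compare
print('head area diff',np.abs(new-old)[140:178,200:225].mean(),'keeper diff',np.abs(new-old)[170:205,205:242].mean())
for n in('scene','top'):
    bot.read_camera(n)
    for l in('head','keeper'):
        print(n,l,[(round(d['score'],2),np.round(d['location'],1)) for d in bot.silhouettes(l,n)[:4]])
z=cv2.imread('pics/z2.png')[100:400,570:720]; t=bot.read_camera('top')[:,:,::-1]
m=cv2.matchTemplate(cv2.resize(t[175:245,165:265],None,fx=8,fy=8,interpolation=cv2.INTER_CUBIC),z,cv2.TM_CCOEFF_NORMED);print(cv2.minMaxLoc(m)[1::2])
E
```

```text
t 24.57 pos [ 0.4842 -0.1309  0.3674] err mm [ -79.5 -227.5  120.4] rot [ 0.1  0.  -0. ] F [-0.2  0.9  0.3] g -0.002 q [-0.38  0.08  0.56  1.83 -0.05  1.25 -0.02]
head area diff 17.831228070175438 keeper diff 16.854568854568853
scene head [(0.84, array([307.3, 271.3])), (0.56, array([279.8, 249.6])), (0.49, array([211., 159.]))]
scene keeper [(0.67, array([222.8, 192.4]))]
top head [(0.6, array([200.6, 203.5])), (0.46, array([319.5, 170.3]))]
top keeper [(0.66, array([244.6, 210.2]))]
(0.9993796348571777, (570, 100))
```

```bash
python3 - <<'E'
from thr import *
k=4;R_=lambda im:cv2.resize(cv2.cvtColor(im,cv2.COLOR_BGR2GRAY),None,fx=k,fy=k,interpolation=cv2.INTER_CUBIC)
for n,(x0,y0,x1,y1) in(('scene',(203,141,222,172)),('top',(192,186,210,206))):
    a=R_(cv2.imread('pics/f_%s.png'%n)); b=R_(np.ascontiguousarray(bot.read_camera(n)[:,:,::-1]))
    m=cv2.matchTemplate(b[(y0-8)*k:(y1+8)*k,(x0-8)*k:(x1+8)*k],a[y0*k:y1*k,x0*k:x1*k],cv2.TM_CCOEFF_NORMED); _,v,_,l=cv2.minMaxLoc(m)
    print(n,'head shift px',(np.array(l)/k-8),v)
print(bot.hand_in())
E
```

```text
scene head shift px [0. 0.] 0.883156418800354
top head shift px [0. 0.] 0.9777259230613708
the job is handed in; nothing more can be done
None
```

The head is back on the goniometer, up against the stop collar, and the keeper is swung shut. I handed the job in at about 25 s, with the arm clear of everything. `hand_in()` gives no verdict.

**What I did:**
- I gripped the keeper pin and swung the keeper about 1.7 rad open.
- I picked up the grey head by its tab, not one of the two green look-alikes.
- I threaded it onto the rod nose with the tool tilted 42° and ran it round the bend with almost no contact force. It met the collar with about 13 N.
- I let go, regripped the pin and swung the keeper back onto its stop, where the force rose to about 15 N with almost no movement.
- I then nudged the head once more with shut fingers. The force rose to about 9 N with almost no further travel, so the head is seated on the collar.

**Last checks:**
- **Keeper:** the top picture matches the original shut picture at the same place (score 0.999). The scene-camera match, taken before the nudge, found the same place but scored only 0.79; I put that down to shading but did not confirm it.
- **Head:** neither camera showed it moving between the checks before and after the nudge. The networks put it within about 1 to 4 pixels of the predicted home position in the scene view. They were about 5 pixels off in the top view, and I put that down to detector noise.
- **Not checked:** I used up all 12 picture views before the keeper was shut, so the final state was checked only by numbers. I did not check the other things on the bench one by one at the end. The arm met nothing outside the keeper, head and rod that showed in the force readings.

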